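# Unscrew the red drain plug of a wood-feeder gearbox

### The arm

A 6-joint arm with a two-finger parallel gripper is mounted at the origin on the work surface. World frame = base frame: x ahead of the robot, y to its left, z up, the work surface at z = 0. Lengths are in m, angles in degrees, forces in N, time in s.
With the tool pointing down it reaches from about 0.25 to 0.725 m from the base axis. Payload 9.7 kg.
Tool frame: the origin (TCP) lies on the centre line of the jaws, within the pads' length; the fingertips stand 19 mm ahead of it and the grasp point (between the pads) is the TCP (bot.tcp_to_tips is the z of the fingertips in the tool frame, in m); z points along the fingers, y is the line along which they close (so a half turn about z gives the same grasp; the last joint's range is limited). The gripper opens to 85 mm and grips with 20 to 120 N. Pads are 22 mm wide; open, the fingers measure 114 mm over their backs; the gripper's body (76 mm by 85 mm) begins 54 mm behind the grasp point. The pads swing forward as they close: fully open they stand 13 mm farther back than shut.
Start: joints at [-75.516, 4.979, 10.078, 95.1, 0, 90], TCP at [0.138, -0.533, 0.25] pointing down, gripper open.
Joint ranges: [-179.16, 179.16], [-48.56, 103.87], [-65.8, 70.77], [-126.05, 130.52], [-82.76, 87.17], [-180, 180]. Speed limits (degrees/s): [127.2, 127.2, 147.25, 180, 180, 180].

### API

Orientations are given as [roll, pitch, yaw] about the fixed x, y, z axes, in that order (R = Rz(yaw) Ry(pitch) Rx(roll)).
In Python, from workcell import bot gives the robot as it stands. The module is installed in compiled form; this text tells all that it offers.
- The arm moves only by the tool play_rows, never from a script. Its argument "increments" is a list of rows, each an object with "slide": the shift along the tool's x, y, z in mm, a list of three; "angular": the turn, a rotation vector about the tool's x, y, z in degrees, a list of three; "claw": the opening, from -1 (shut) to 1 (fully open). In form: [{"slide": [x, y, z], "angular": [rx, ry, rz], "claw": claw}, ...]. A call has 1 to 8 rows; each row shifts and turns the commanded pose from where the row before left it, along the tool's axes as they then stand; what a row does not reach is not made up. A row lasts 1/10 s, in which the tool goes at most 50 mm and 8.59 degrees, less where a joint would pass 70% of its speed; a pose out of reach is approached as far as the arm can. A call is refused whole if a number of a shift passes 50 or a number of a turn 8.59, either way. A call with a gripper value outside its range is refused whole. The fingers move at their own pace and stop on an object; "squeeze" is the grip in N (left out, the last holds). Time passes only in rows, so rows that do not move let the fingers close. It gives the time, the measured TCP pose, the force, the opening and the grip force at its end, in the units of the state.
- bot.get_obs(): the state, without advancing time (a new reading comes with each control period).
- bot.camera(name): name is "side" or "top"; returns the picture (400x640x3 uint8, red, green, blue); there is no depth.
- bot.camera_info(name): a dict with "fovy" (degrees; the focal length in pixels is half the picture's height over the tangent of half this angle, whatever the lens; pixels are square), "cx", "cy" (the principal point, pixels), "k1" (the pictures are not rectified: a ray, as slopes to the right and down, at radius r is drawn at 1 + k1 r^2 times it, then the intrinsics apply), "R" (3x3) and "t" (3): a world point X has camera coordinates R X + t. Camera axes: x right, y down, z forward; pixel columns grow to the right and rows downward; lengths in m; the calibration is good to about 2 mm. A picture is of the moment at which its call begins. camera_info takes no time and is no camera call.
- bot.job_done(): hands the job in; it is judged then, once.
The state is a dict: "time": time; "q": joint angles; "qd": joint speeds; "joint_efforts": joint torques, N m; "ee_pos": TCP position; "tcp_rot": TCP orientation; "wrist_force": force on the tool from outside, world axes, zero at the start; "torque": the same for the moment, N m; "opening": finger opening in m; "grasp_force": force on a finger pad.
Only numpy, scipy, OpenCV 4.12 (cv2) and the standard library are available. Lean on these libraries where they do the work, as an engineer would, in place of code of your own. Each camera call takes 0.05 s, during which the arm holds its last target. There are 200 camera calls.

### The job

The gearbox on the bench is due for an oil change. Unscrew the red wing plug from its neck (anticlockwise as you face it, until its thread lets go), draw it straight out and set it down gently in the blue parts tray. Leave the black plug as it is.

Things in the scene. Friction and masses are not known exactly. Their poses are not given: they have to be found in the camera images.
- gearbox: Green gearbox fixed to the bench, 160 x 300 x 151 mm high, grey motor behind. Origin on the bench under its centre, z up. From its front, which faces its own -x, two steel necks (51 mm outer diameter) stand 45 mm out, level: axes along x at y = +80 and -80 mm, 110 mm above the bench, mouths at x = -125 mm. One holds the red plug, the other the black one; which is where varies.
- red_plug: Red wing plug, about 0.14 kg, screwed into a neck. Origin on its axis, at the wing's centre; own x is its axis, pointing into the neck; y is square to the wing's flats. The wing is a flat plate, 40 mm along x, 10 mm thick, 60 mm along z (30 mm either side of the axis), to be pinched across its thickness. Behind it a 44 mm round flange, x = 20 to 25 mm, at the start 1 mm off the mouth.
- red_wing_top (a point): Middle of the red wing's upper edge, 30 mm from the axis along the plug's z. At the start this upper half leans 30 degrees from upright, to the right as you face the mouth from outside. Anticlockwise (towards the left, a negative turn about the plug's x) it turns easily; clockwise it meets a stop within 15 degrees.
- red_thread (a point): Point on the red plug's axis at its two thread pins (35 mm over the ends), 40 mm from the wing's centre. Shank 22 mm in diameter, x = 25 to 61 mm, 1 mm play: the wing droops some 3 mm. The two-start thread lets go after about 45 degrees of turn (wing about 15 degrees left of upright) and stays free for 90 more; the plug may, but need not, back out 3 mm meanwhile. The shank is out after 40 mm along the plug's -x.
- black_plug: The same plug with a black wing, in the other neck, same frame and same lean at the start. To be left alone.
- tray: Open blue plastic parts tray fixed to the bench, 220 (x) x 180 (y) x 35 mm high, walls and floor about 4 mm. Origin under its centre, on the bench.
There are look-alikes about, which are no part of the job. Leave any pink or purple look-alike of the red_plug alone.

How it is judged:
By the outcome, as a careful person would: the job done as asked, in the order asked, and still so for the second after the job is handed in, with the robot touching nothing.
It also fails if it takes over 42 s, if anything falls off the work surface, if the arm or the gripper's body presses on something with over 40 N, if the wrist force passes 120 N, or if a joint passes its speed limit or range.

## Working session

There is one attempt and no reset: what is moved stays moved. The work goes in short steps, Python scripts to look and compute and a tool call to move; the robot and the scene stay as the last step left them, time stands still between calls to the robot, and variables do not carry over. Pictures are saved under pics/ and viewed, at most 12 in all, crops included, and the job is handed in when it is done.

Besides the shell and the picture viewer there is one more tool, called after ">>>" as name([rows], argument=value, ...), one row to a line, values as JSON. play_rows: Moves the arm, as the interface text tells. Its arguments: {"type":"object","properties":{"increments":{"type":"array"},"squeeze":{"type":"number"}},"required":["increments"]}

```bash
mkdir -p pics; python3 - <<'E'
from workcell import bot
import cv2
o=bot.get_obs(); print(o['time'],o['ee_pos'],o['tcp_rot'],o['opening'])
for n in('side','top'):
    cv2.imwrite(f'pics/{n}0.png',bot.camera(n)[:,:,::-1]); print(n,bot.camera_info(n))
E
```

```text
0.0 [ 0.13750377 -0.53233105  0.2496008 ] [-1.79926912e+02  4.68381052e-07  1.44834270e+01] 0.08524865503620536
side {'fovy': 48.33002022691805, 'cx': 318.9021826432204, 'cy': 197.19358951901938, 'k1': 0.026374540972143437, 'R': array([[ 0.95874086, -0.2840917 ,  0.01038614],
       [-0.17975   , -0.63410752, -0.75206223],
       [ 0.22024057,  0.71916588, -0.65901027]]), 't': array([-0.56103499,  0.14490831,  0.91554182])}
top {'fovy': 48.73379925670238, 'cx': 318.441722112962, 'cy': 202.28491750154524, 'k1': -0.09304049716822924, 'R': array([[ 0.02762131, -0.9990717 , -0.03305758],
       [-0.98700127, -0.02202005, -0.15919677],
       [ 0.15832106,  0.0370251 , -0.98669326]]), 't': array([-0.0335415 ,  0.57660956,  0.97382863])}
```

View pics/side0.png

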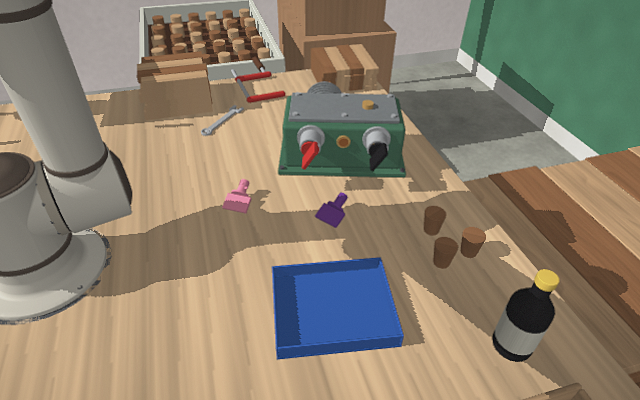

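View pics/top0.png

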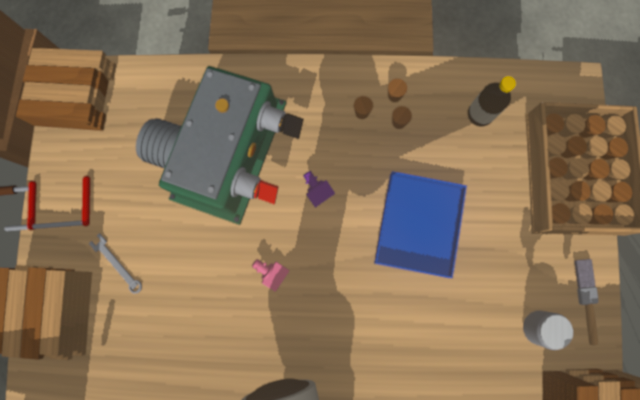

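Candidates, side view: red wing (309,153), black (378,154), pink loose (238,196), purple loose (333,210). The red-handled pliers are at (250,85). The red wing in the gearbox neck, with its flange at (311,138), is the one meant.

```bash
cat > h.py <<'E'
import numpy as np,cv2
from workcell import bot
def ray(n,uv):
    c=bot.camera_info(n); f=200/np.tan(np.radians(c['fovy']/2))
    d=(np.array(uv,float)-[c['cx'],c['cy']])/f; s=d.copy()
    for _ in range(20): s=d/(1+c['k1']*(s@s))
    R,t=c['R'],c['t']; return -R.T@t, R.T@np.append(s,1)
def plane(n,uv,z):
    o,d=ray(n,uv); return o+d*(z-o[2])/d[2]
def tri(a,b):
    o1,d1=ray('side',a); o2,d2=ray('top',b)
    s=np.linalg.lstsq(np.c_[d1,-d2],o2-o1,rcond=None)[0]
    p,q=o1+d1*s[0],o2+d2*s[1]; return (p+q)/2,np.linalg.norm(p-q)
def proj(n,X):
    c=bot.camera_info(n); f=200/np.tan(np.radians(c['fovy']/2))
    p=c['R']@X+c['t']; s=p[:2]/p[2]; return f*s*(1+c['k1']*(s@s))+[c['cx'],c['cy']]
E
python3 - <<'E'
from h import *
S=cv2.imread('pics/side0.png');T=cv2.imread('pics/top0.png')
def quad(m):
    c=max(cv2.findContours(m,0,2)[0],key=cv2.contourArea); return c
hs=cv2.cvtColor(T,cv2.COLOR_BGR2HSV)
b=cv2.inRange(hs,(105,120,40),(125,255,255)); c=quad(b)
r=cv2.minAreaRect(c); print('tray rect',r)
P=np.array([plane('top',p,0.035)[:2] for p in c[:,0]]).astype(np.float32); print('tray world',cv2.minAreaRect(P))
# gearbox top plate
g=cv2.inRange(hs,(0,0,70),(180,60,255)); w=np.zeros_like(g); w[60:215,155:280]=255
g=cv2.morphologyEx(g&w,cv2.MORPH_OPEN,np.ones((15,15))); c=quad(g)
P=np.array([plane('top',p,0.151)[:2] for p in c[:,0]]).astype(np.float32); print('gear',cv2.minAreaRect(P))
for n,I,x0,y0,x1,y1 in(('side',S,270,80,410,180),('top',T,215,80,325,215)):
    h=cv2.cvtColor(I,cv2.COLOR_BGR2HSV)
    m=cv2.inRange(h,(0,170,90),(6,255,255))|cv2.inRange(h,(176,170,90),(180,255,255))
    k=np.zeros_like(m);k[y0:y1,x0:x1]=255; c=quad(m&k)
    print(n,'red',cv2.contourArea(c),cv2.minAreaRect(c),cv2.approxPolyDP(c,2,True)[:,0].tolist())
a=cv2.resize(S[90:180,275:410],None,fx=5.5,fy=5.5,interpolation=2)[:, :]
cv2.imwrite('pics/c1.png',a)
cv2.imwrite('pics/c2.png',cv2.resize(T[60:220,150:320],None,fx=3.7,fy=3.7,interpolation=2))
E
```

```text
tray rect ((420.5184326171875, 224.06207275390625), (76.11798095703125, 93.78616333007812), 10.007979393005371)
tray world ((0.5355652570724487, -0.25535207986831665), (0.17418119311332703, 0.216773122549057), 80.02490234375)
gear ((0.7190419435501099, 0.23988895118236542), (0.18808817863464355, 0.2727649509906769), 72.36692810058594)
side red 267.0 ((310.0, 155.0), (26.0, 16.0), 90.0) [[315, 142], [306, 142], [302, 146], [303, 168], [317, 153]]
top red 309.5 ((266.1000061035156, 191.6999969482422), (21.50348663330078, 17.076295852661133), 18.43494987487793) [[261, 181], [257, 185], [255, 196], [273, 203], [276, 187]]
```

View pics/c1.png

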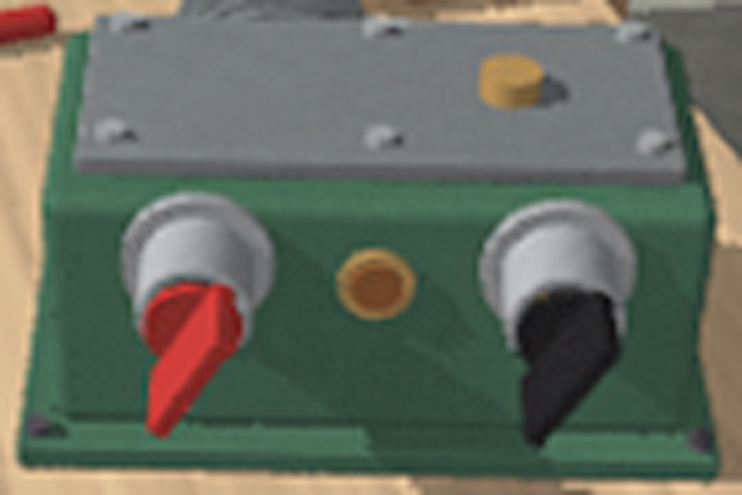

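View pics/c2.png

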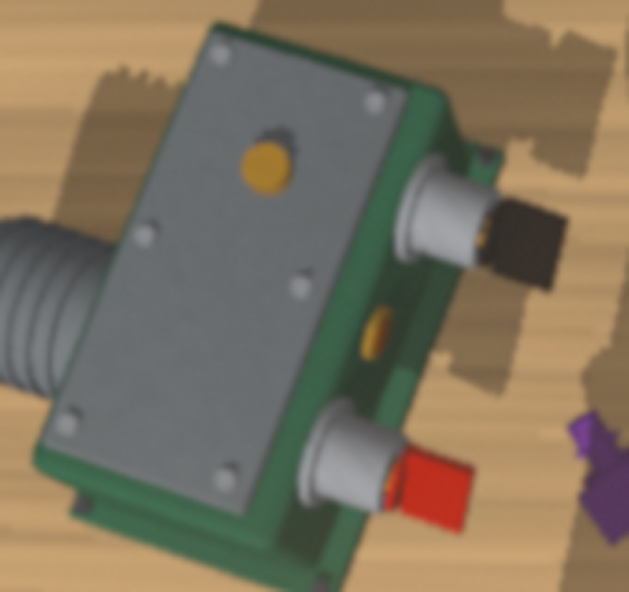

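Crop 1 confirms the pick: the red wing in the left neck, upper half leaning right, with its outer end running from (318.6,151) to (302,168). Crop 2 shows its outer end corners in the top view at (277.6,186.2) and (274.3,203.2).

```bash
python3 - <<'E'
from h import *
t=lambda x,y:(x/3.7+150-.4,y/3.7+60-.4)
s=lambda x,y:(x/5.5+275-.4,y/5.5+90-.4)
C=[plane('top',t(*p),0.151) for p in((217,27),(408,90),(245,514),(40,447))]
for i in range(4):
    d=C[(i+1)%4]-C[i]; print('edge',np.linalg.norm(d),np.degrees(np.arctan2(d[1],d[0])))
print('plate centre',np.mean(C,0))
U=tri(s(240,335),t(473,466)); L=tri(s(150,432),t(460,531)); 
print('red up',U,'low',L,'mid',(U[0]+L[0])/2,np.linalg.norm(U[0]-L[0]))
Ub=tri(s(618,345),t(567,219)); Lb=tri(s(533,443),t(551,291))
print('blk up',Ub,'low',Lb,(Ub[0]+Lb[0])/2)
d=(Ub[0]+Lb[0]-U[0]-L[0])/2; print('baseline',np.linalg.norm(d[:2]),np.degrees(np.arctan2(d[1],d[0]))+90)
c=bot.camera_info('side');print('sidecam',-c['R'].T@c['t'])
E
```

```text
edge 0.12534466329942662 -108.86535473766345
edge 0.268557515178758 162.68904769636092
edge 0.12883224210315974 73.50172025058522
edge 0.2738075362508692 -18.047708287941326
plate centre [0.71103183 0.21297494 0.151     ]
red up (array([0.59940242, 0.065549  , 0.13372608]), np.float64(0.004269589878882094)) low (array([0.56683639, 0.07916964, 0.081051  ]), np.float64(0.0013021643953014415)) mid [0.58311941 0.07235932 0.10738854] 0.06340924551782265
blk up (array([0.74762068, 0.01656978, 0.13398817]), np.float64(0.0014607023914854596)) low (array([0.72036358, 0.02923183, 0.07966062]), np.float64(0.0017884303303644005)) [0.73399213 0.0229008  0.1068244 ]
baseline 0.15877255180115757 71.85001990395409
sidecam [ 0.36229498 -0.72592438  0.71815851]
```

Consistent: yaw ≈ 72.2°, wing centre ≈ (0.589, 0.0925, 0.108), neck spacing 158.8 mm against 160. I'll grip from above along the wing's lean, with the tool's x on the plug's axis, starting with a move to a pregrasp.

```bash
cat >> h.py <<'E'
from scipy.spatial.transform import Rotation as Ro
YAW=72.2; C0=np.array([.589,.0925,.108])
def tool(th,r,c=C0,yaw=YAW):
    z=Ro.from_euler('z',yaw,degrees=True).apply([0,-np.sin(np.radians(th)),np.cos(np.radians(th))])
    return c+r*z, Ro.from_euler('xyz',[180+th,0,yaw],degrees=True)
def go(P,Rt,n=None,show=True):
    o=bot.get_obs(); p=np.array(o['ee_pos']); R=Ro.from_euler('xyz',o['tcp_rot'],degrees=True)
    rv=(R.inv()*Rt).as_rotvec(degrees=True); L=np.linalg.norm(P-p)*1e3
    n=n or int(np.ceil(max(L/38,np.linalg.norm(rv)/7,1)))
    print('t',round(o['time'],2),'rows',n,'dist',L.round(1),'rot each',(rv/n).round(2))
    print('total in start tool axes',(R.inv().apply(P-p)*1e3).round(1))
    for k in range(n):
        Rk=R*Ro.from_rotvec(rv*k/n,degrees=True); print((Rk.inv().apply(P-p)*1e3/n).round(1).tolist(),end=' ')
    print()
E
python3 - <<'E'
from h import *
P,R=tool(30,92); print(P); P[2]=.22; go(P,R)
E
```

```text
[ 44.38695207 -13.96948403  79.78233715]
t 0.1 rows 1217 dist 46244.7 rot each [ 0.02 -0.01 -0.05]
total in start tool axes [3.94825e+04 2.40770e+04 9.00000e-01]
[32.4, 19.8, 0.0] [32.4, 19.8, -0.0] [32.4, 19.8, -0.0] [32.4, 19.9, -0.0] [32.4, 19.9, -0.1] [32.4, 19.9, -0.1] [32.3, 19.9, -0.1] [32.3, 20.0, -0.1] [32.3, 20.0, -0.1] [32.3, 20.0, -0.1] [32.3, 20.0, -0.1] [32.3, 20.1, -0.2] [32.2, 20.1, -0.2] [32.2, 20.1, -0.2] [32.2, 20.1, -0.2] [32.2, 20.2, -0.2] [32.2, 20.2, -0.2] [32.2, 20.2, -0.3] [32.2, 20.3, -0.3] [32.1, 20.3, -0.3] [32.1, 20.3, -0.3] [32.1, 20.3, -0.3] [32.1, 20.4, -0.3] [32.1, 20.4, -0.3] [32.1, 20.4, -0.4] [32.0, 20.4, -0.4] [32.0, 20.5, -0.4] [32.0, 20.5, -0.4] [32.0, 20.5, -0.4] [32.0, 20.5, -0.4] [32.0, 20.6, -0.4] [31.9, 20.6, -0.5] [31.9, 20.6, -0.5] [31.9, 20.6, -0.5] [31.9, 20.7, -0.5] [31.9, 20.7, -0.5] [31.9, 20.7, -0.5] [31.8, 20.7, -0.6] [31.8, 20.8, -0.6] [31.8, 20.8, -0.6] [31.8, 20.8, -0.6] [31.8, 20.8, -0.6] [31.7, 20.9, -0.6] [31.7, 20.9, -0.6] [31.7, 20.9, -0.7] [31.7, 20.9, -0.7] [31.7, 21.0, -0.7] [31.7, 21.0, -0.7] [31.6, 21.0, -0.7] [31.6, 2
[... 21776 characters left out ...]
.7, 33.2, -18.5] [1.7, 33.1, -18.5] [1.7, 33.1, -18.5] [1.6, 33.1, -18.5] [1.6, 33.1, -18.5] [1.6, 33.1, -18.6] [1.6, 33.1, -18.6] [1.5, 33.1, -18.6] [1.5, 33.1, -18.6] [1.5, 33.1, -18.6] [1.4, 33.1, -18.6] [1.4, 33.1, -18.6] [1.4, 33.1, -18.6] [1.3, 33.1, -18.7] [1.3, 33.1, -18.7] [1.3, 33.1, -18.7] [1.2, 33.1, -18.7] [1.2, 33.0, -18.7] [1.2, 33.0, -18.7] [1.2, 33.0, -18.7] [1.1, 33.0, -18.8] [1.1, 33.0, -18.8] [1.1, 33.0, -18.8] [1.0, 33.0, -18.8] [1.0, 33.0, -18.8] [1.0, 33.0, -18.8] [0.9, 33.0, -18.8] [0.9, 33.0, -18.8] [0.9, 33.0, -18.9] [0.8, 33.0, -18.9] [0.8, 33.0, -18.9] [0.8, 33.0, -18.9] [0.8, 33.0, -18.9] [0.7, 32.9, -18.9] [0.7, 32.9, -18.9] [0.7, 32.9, -18.9] [0.6, 32.9, -19.0]
```

```bash
sed -i 's/return c+r\*z,/return c+r*z\/1e3,/; s/    for k in range(n):/    assert n<60\n    for k in range(n):/' h.py
python3 - <<'E'
from h import *
P,R=tool(30,100); P[2]=max(P[2],.21); print(P); go(P,R)
E
```

```text
[0.63660647 0.07721523 0.21      ]
t 0.1 rows 21 dist 788.8 rot each [ 1.3  -0.72 -2.68]
total in start tool axes [ 635.7 -465.3   40.2]
[30.3, -22.2, 1.9] [31.3, -20.7, 2.0] [32.3, -19.1, 2.1] [33.1, -17.6, 2.1] [34.0, -15.9, 2.0] [34.7, -14.3, 1.9] [35.3, -12.6, 1.8] [35.9, -10.9, 1.6] [36.4, -9.2, 1.4] [36.8, -7.4, 1.1] [37.1, -5.7, 0.8] [37.4, -3.9, 0.5] [37.5, -2.2, 0.1] [37.6, -0.4, -0.4] [37.5, 1.3, -0.9] [37.4, 3.1, -1.4] [37.2, 4.8, -2.0] [36.9, 6.5, -2.5] [36.5, 8.1, -3.2] [36.1, 9.7, -3.8] [35.5, 11.3, -4.5]
```

>>> play_rows([
  {"slide":[30,-22,2],"angular":[1.3,-0.7,-2.7],"claw":0.3},
  {"slide":[31,-20.7,2],"angular":[1.3,-0.7,-2.7],"claw":0.3},
  {"slide":[32,-19,2],"angular":[1.3,-0.7,-2.7],"claw":0.3},
  {"slide":[33,-17.6,2],"angular":[1.3,-0.7,-2.7],"claw":0.3},
  {"slide":[34,-16,2],"angular":[1.3,-0.7,-2.7],"claw":0.3},
  {"slide":[34.7,-14.3,2],"angular":[1.3,-0.7,-2.7],"claw":0.3},
  {"slide":[35.3,-12.6,1.8],"angular":[1.3,-0.7,-2.7],"claw":0.3},
  {"slide":[36,-11,1.6],"angular":[1.3,-0.7,-2.7],"claw":0.3},
])

```text
time: 0.9
ee_pos: [0.3273, -0.2991, 0.2352]
tcp_rot: [-168.7, 3.5, 36.6]
wrist_force: [1.6, -1.1, 0.1]
opening: 0.0557
grasp_force: 0.0
```

>>> play_rows([
  {"slide":[36.4,-9,1.4],"angular":[1.3,-0.7,-2.7],"claw":0.3},
  {"slide":[36.8,-7.4,1],"angular":[1.3,-0.7,-2.7],"claw":0.3},
  {"slide":[37,-5.7,0.8],"angular":[1.3,-0.7,-2.7],"claw":0.3},
  {"slide":[37.4,-4,0.5],"angular":[1.3,-0.7,-2.7],"claw":0.3},
  {"slide":[37.5,-2.2,0],"angular":[1.3,-0.7,-2.7],"claw":0.3},
  {"slide":[37.6,-0.4,-0.4],"angular":[1.3,-0.7,-2.7],"claw":0.3},
])

```text
time: 1.5
ee_pos: [0.4696, -0.1246, 0.2245]
tcp_rot: [-159.9, 3.2, 53.4]
wrist_force: [0.5, -0.5, 0.2]
opening: 0.0554
grasp_force: 0.0
```

```bash
python3 - <<'E'
from h import *
P,R=tool(30,95); P[2]=max(P[2],.2); print(P); go(P,R); print(bot.get_obs()['q'],bot.get_obs()['opening'])
E
```

```text
[0.63422615 0.07797947 0.2       ]
t 1.5 rows 7 dist 262.2 rot each [ 1.32 -0.73 -2.63]
total in start tool axes [261.8  14.    5.5]
[37.4, 2.0, 0.8] [37.3, 3.7, 0.2] [37.1, 5.4, -0.3] [36.8, 7.1, -1.0] [36.4, 8.8, -1.6] [35.9, 10.4, -2.3] [35.4, 12.0, -3.0] 
[-16.95881415  14.83454231  15.6383418  110.82882095   3.82832231
 109.56173905] 0.05540852421248372
```

>>> play_rows([
  {"slide":[34,3,0.5],"angular":[1.3,-0.7,-2.6],"claw":0.3},
  {"slide":[34,5,0],"angular":[1.3,-0.7,-2.6],"claw":0.3},
  {"slide":[34,6.5,-0.5],"angular":[1.3,-0.7,-2.6],"claw":0.3},
  {"slide":[34,8,-1],"angular":[1.3,-0.7,-2.6],"claw":0.3},
  {"slide":[34,9.5,-2],"angular":[1.3,-0.7,-2.6],"claw":0.3},
  {"slide":[34,11,-2.5],"angular":[1.3,-0.7,-2.6],"claw":0.3},
  {"slide":[0,0,0],"angular":[0,0,0],"claw":0.3},
  {"slide":[0,0,0],"angular":[0,0,0],"claw":0.3},
])

```text
time: 2.3
ee_pos: [0.6072, 0.0304, 0.2017]
tcp_rot: [-151.4, 0.7, 69.3]
wrist_force: [-0.9, -0.4, -0.4]
opening: 0.0557
grasp_force: 0.0
```

```bash
python3 - <<'E'
from h import *
P,R=tool(30,60); go(P,R);  print(bot.get_obs()['q'])
E
```

```text
t 2.3 rows 2 dist 68.2 rot each [ 0.7  -0.43 -1.44]
total in start tool axes [53.6 11.7 40.5]
[26.8, 5.9, 20.2] [26.8, 6.8, 19.9] 
[ -0.95363538  42.11069016  48.29741702 123.516497     8.76431496
 107.81245478]
```

>>> play_rows([
  {"slide":[18,4,0],"angular":[0.5,-0.3,-1],"claw":0.3},
  {"slide":[18,4,0],"angular":[0.5,-0.3,-1],"claw":0.3},
  {"slide":[17.6,4.7,20],"angular":[0.4,-0.3,-0.9],"claw":0.3},
  {"slide":[0,0,20],"angular":[0,0,0],"claw":0.3},
  {"slide":[0,0,0],"angular":[0,0,0],"claw":0.3},
])

```text
time: 2.8
ee_pos: [0.6147, 0.0822, 0.1613]
tcp_rot: [-149.9, 0.1, 72.1]
wrist_force: [0.9, 0.9, 0.9]
opening: 0.0556
grasp_force: 0.0
```

```bash
python3 - <<'E'
from h import *
P,R=tool(30,13); go(P,R,4);  o=bot.get_obs(); print(o['q'],o['ee_pos'],o['tcp_rot'])
cv2.imwrite('pics/s1.png',cv2.resize(bot.camera('side')[60:210,230:430,::-1],None,fx=3.8,fy=3.8,interpolation=2))
E
```

```text
t 2.8 rows 4 dist 47.1 rot each [-0.01  0.01 -0.02]
total in start tool axes [ 2.   2.7 46.9]
[0.5, 0.7, 11.7] [0.5, 0.7, 11.7] [0.5, 0.7, 11.7] [0.5, 0.7, 11.7] 
[  3.21117359  44.53921293  47.07468761 120.91926412  10.31882418
 108.46463761] [0.61471085 0.08221023 0.16126024] [-1.49946049e+02  6.19888276e-02  7.21470447e+01]
```

View pics/s1.png

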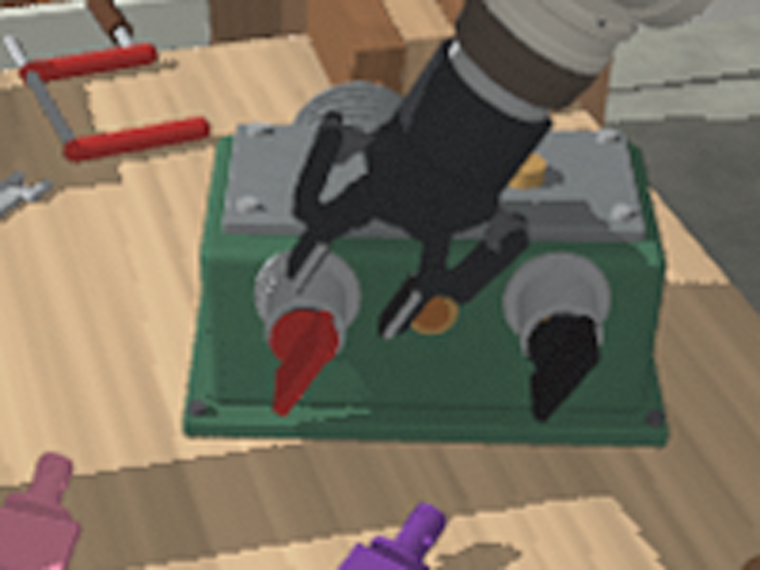

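The crop shows the fingertips at (295,272) and (390,330) straddling the wing top at (325,320), and the lean matches. Going in now.

>>> play_rows([
  {"slide":[1,1,12],"angular":[0,0,0],"claw":0.3},
  {"slide":[1,1,12],"angular":[0,0,0],"claw":0.3},
  {"slide":[0,0.6,12],"angular":[0,0,0],"claw":0.3},
  {"slide":[0,0,11],"angular":[0,0,0],"claw":0.3},
  {"slide":[0,0,0],"angular":[0,0,0],"claw":0.3},
])

```text
time: 3.35
ee_pos: [0.5973, 0.0901, 0.1222]
tcp_rot: [-150.2, -0.1, 72.1]
wrist_force: [-0.8, -0.5, -0.1]
opening: 0.0555
grasp_force: 0.0
```

```bash
python3 - <<'E'
from h import *
P,R=tool(30,13); go(P,R,1);  o=bot.get_obs(); print(o['q'],o['ee_pos'],o['tcp_rot'],o['wrist_force'])
cv2.imwrite('pics/s2.png',cv2.resize(bot.camera('side')[60:210,230:430,::-1],None,fx=3.8,fy=3.8,interpolation=2))
E
```

```text
t 3.35 rows 1 dist 3.6 rot each [ 0.25 -0.11 -0.06]
total in start tool axes [-0.3 -0.4  3.6]
[-0.3, -0.4, 3.6] 
[  3.89953198  40.35237839  36.42327301 114.00570675  10.67743717
 109.12747796] [0.59726366 0.0901112  0.12219094] [-1.50248404e+02 -6.59495251e-02  7.20915696e+01] [-0.7883447  -0.46005486 -0.10645216]
```

View pics/s2.png

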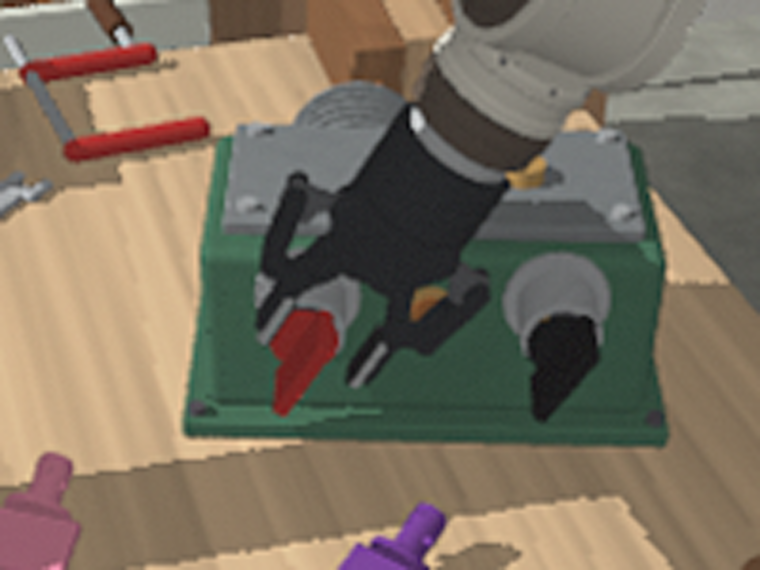

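The fingers straddle the red wing, with tips at (265,325) and (358,375) either side of it at (305,350). Closing.

>>> play_rows([
  {"slide":[0,0,1],"angular":[0,0,0],"claw":-0.3},
  {"slide":[0,0,0],"angular":[0,0,0],"claw":-0.6},
  {"slide":[0,0,0],"angular":[0,0,0],"claw":-1},
  {"slide":[0,0,0],"angular":[0,0,0],"claw":-1},
  {"slide":[0,0,0],"angular":[0,0,0],"claw":-1},
  {"slide":[0,0,0],"angular":[0,0,0],"claw":-1},
], squeeze=50)

```text
time: 4.0
ee_pos: [0.5962, 0.0914, 0.1211]
tcp_rot: [-150.1, -0.1, 72.2]
wrist_force: [-3.5, -0.2, 6.9]
opening: 0.0092
grasp_force: 48.6
```

```bash
python3 - <<'E'
from h import *
P,R=tool(30,13); go(P,R,1);  o=bot.get_obs(); print(o['ee_pos'],o['tcp_rot'],o['wrist_force'],o['torque'],o['opening'],o['grasp_force'])
E
```

```text
t 4.0 rows 1 dist 2.3 rot each [ 0.1  -0.06  0.01]
total in start tool axes [-1.2  0.3  1.9]
[-1.2, 0.3, 1.9] 
[0.5962086  0.09143938 0.12108642] [-1.50102966e+02 -6.27137122e-02  7.21803363e+01] [-3.48378032 -0.20318048  6.87317356] [0.35032907 0.95756949 0.22664263] 0.009217446046273281 48.605398535728455
```

>>> play_rows([
  {"slide":[0,-1.3,0],"angular":[-5,0,0],"claw":-1},
  {"slide":[0,-1.3,0.1],"angular":[-5,0,0],"claw":-1},
  {"slide":[0,-1.3,0.1],"angular":[-5,0,0],"claw":-1},
  {"slide":[0,0,0],"angular":[0,0,0],"claw":-1},
])

```text
time: 4.4
ee_pos: [0.5915, 0.0926, 0.1219]
tcp_rot: [-165.3, 0.0, 72.2]
wrist_force: [-2.7, 0.4, -7.1]
opening: 0.0092
grasp_force: 49.1
```

>>> play_rows([
  {"slide":[0,-1.3,0],"angular":[-5,0,0],"claw":-1},
  {"slide":[0,-1.3,0.1],"angular":[-5,0,0],"claw":-1},
  {"slide":[0,-1.3,0.1],"angular":[-5,0,0],"claw":-1},
  {"slide":[0,0,0],"angular":[0,0,0],"claw":-1},
])

```text
time: 4.8
ee_pos: [0.5881, 0.0934, 0.1216]
tcp_rot: [179.8, 0.0, 72.2]
wrist_force: [-1.4, -2.7, -6.1]
opening: 0.0097
grasp_force: 50.0
```

>>> play_rows([
  {"slide":[0,-1.3,0],"angular":[-5,0,0],"claw":-1},
  {"slide":[0,-1.3,0.1],"angular":[-5,0,0],"claw":-1},
  {"slide":[0,-1.3,0.1],"angular":[-5,0,0],"claw":-1},
  {"slide":[0,-1.3,0.1],"angular":[-5,0,0],"claw":-1},
  {"slide":[0,-1.3,0.1],"angular":[-5,0,0],"claw":-1},
  {"slide":[0,-1.3,0.1],"angular":[-5,0,0],"claw":-1},
  {"slide":[0,0,0],"angular":[0,0,0],"claw":-1},
  {"slide":[0,0,0],"angular":[0,0,0],"claw":-1},
])

```text
time: 5.6
ee_pos: [0.5828, 0.0952, 0.1197]
tcp_rot: [150.0, 0.0, 72.1]
wrist_force: [-0.4, -4.4, -1.3]
opening: 0.0095
grasp_force: 51.1
```

```bash
python3 - <<'E'
from h import *
o=bot.get_obs(); print(o['q'],o['wrist_force'],o['torque'],o['opening'],o['grasp_force'])
cv2.imwrite('pics/s3.png',cv2.resize(bot.camera('side')[60:210,230:430,::-1],None,fx=3.8,fy=3.8,interpolation=2))
E
```

```text
[ 16.63265088 -13.56936618 -27.30038093  50.81160278 -16.49878301
 120.71948934] [-0.42551603 -4.35707475 -1.27396606] [-0.91049995  0.81222738 -0.59215986] 0.009476669761086843 51.14450454711914
```

View pics/s3.png

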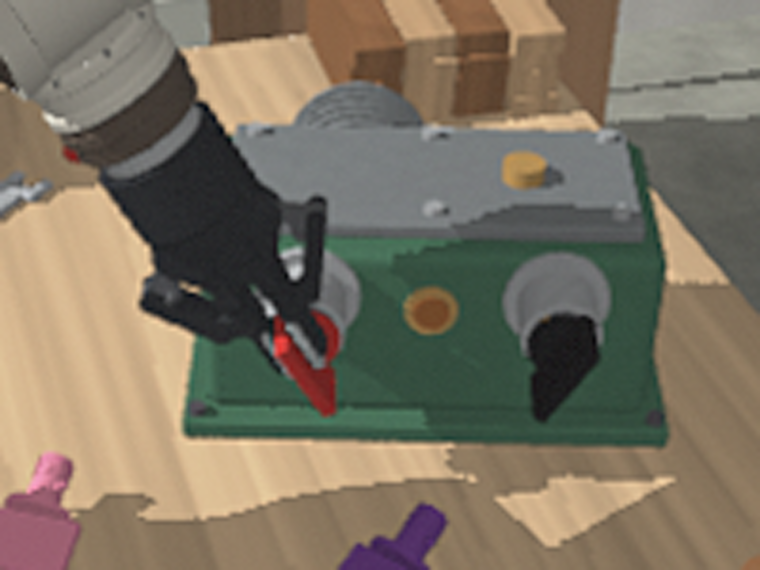

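The crop shows the wing now leaning left about 30°, its lower tip at (330,410), held in the jaws. The thread is free, so I'm drawing it straight out along tool -x.

>>> play_rows([
  {"slide":[-2,0,0],"angular":[0,0,0],"claw":-1},
  {"slide":[-4,0,0],"angular":[0,0,0],"claw":-1},
  {"slide":[-4,0,0],"angular":[0,0,0],"claw":-1},
  {"slide":[0,0,0],"angular":[0,0,0],"claw":-1},
])

```text
time: 6.05
ee_pos: [0.5799, 0.086, 0.1193]
tcp_rot: [149.9, -0.0, 72.2]
wrist_force: [2.6, -0.6, -3.3]
opening: 0.0092
grasp_force: 50.6
```

>>> play_rows([
  {"slide":[-8,0,0],"angular":[0,0,0],"claw":-1},
  {"slide":[-8,0,0],"angular":[0,0,0],"claw":-1},
  {"slide":[-8,0,0],"angular":[0,0,0],"claw":-1},
  {"slide":[-8,0,0],"angular":[0,0,0],"claw":-1},
  {"slide":[-8,0,0],"angular":[0,0,0],"claw":-1},
  {"slide":[-10,0,0],"angular":[0,0,0],"claw":-1},
  {"slide":[-10,0,0],"angular":[0,0,0],"claw":-1},
  {"slide":[0,0,0],"angular":[0,0,0],"claw":-1},
])

```text
time: 6.85
ee_pos: [0.5607, 0.0279, 0.1195]
tcp_rot: [149.8, -0.0, 72.1]
wrist_force: [-0.7, -0.5, -1.4]
opening: 0.0091
grasp_force: 51.0
```

```bash
python3 - <<'E'
from h import *
o=bot.get_obs(); print(o['wrist_force'],o['opening'],o['ee_pos'])
cv2.imwrite('pics/s4.png',cv2.resize(bot.camera('side')[60:210,230:430,::-1],None,fx=3.8,fy=3.8,interpolation=2))
# target: plug centre over the tray, lean -40, lifted
c=np.array([.545,-.280,.18]); P,R=tool(-40,15,c); go(P,R)
E
```

```text
[-0.70407644 -0.47502678 -1.38657864] 0.009060448982805188 [0.56073568 0.02787058 0.11949628]
t 6.9 rows 9 dist 314.8 rot each [-1.09  0.   -0.01]
total in start tool axes [-298.3   96.7  -27.3]
[-33.1, 10.7, -3.0] [-33.2, 10.8, -2.8] [-33.2, 10.8, -2.6] [-33.2, 10.9, -2.4] [-33.2, 10.9, -2.2] [-33.2, 11.0, -2.0] [-33.2, 11.0, -1.8] [-33.2, 11.0, -1.6] [-33.2, 11.0, -1.4]
```

View pics/s4.png

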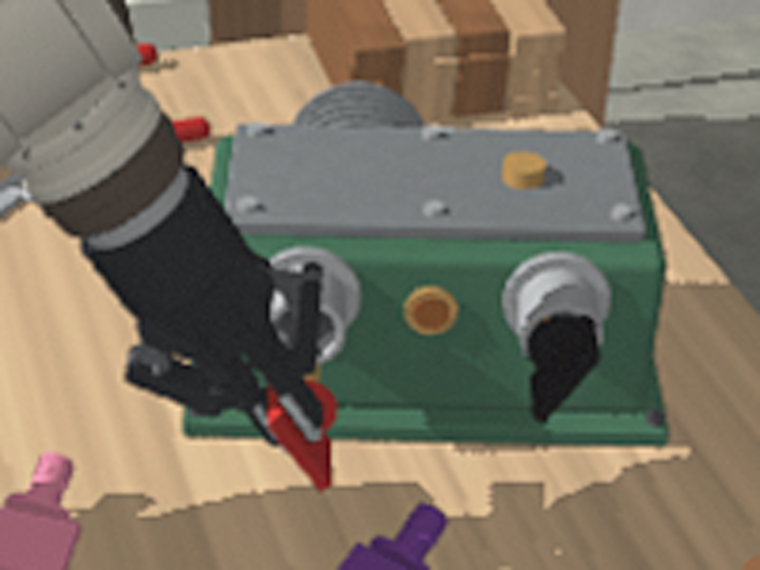

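The plug is out and the neck at (300,330) is empty. Carrying it to above the tray.

>>> play_rows([
  {"slide":[-25,10,-4],"angular":[-1.1,0,0],"claw":-1},
  {"slide":[-33,11,-4],"angular":[-1.1,0,0],"claw":-1},
  {"slide":[-33,11,-3],"angular":[-1.1,0,0],"claw":-1},
  {"slide":[-33,11,-2],"angular":[-1.1,0,0],"claw":-1},
  {"slide":[-33,11,-2],"angular":[-1.1,0,0],"claw":-1},
  {"slide":[-33,11,-2],"angular":[-1.1,0,0],"claw":-1},
  {"slide":[-33,11,-2],"angular":[-1.1,0,0],"claw":-1},
  {"slide":[-33,11,-2],"angular":[-1.1,0,0],"claw":-1},
])

```text
time: 7.7
ee_pos: [0.5401, -0.2344, 0.186]
tcp_rot: [141.0, -0.0, 72.2]
wrist_force: [0.5, 0.2, -1.4]
opening: 0.0093
grasp_force: 51.0
```

>>> play_rows([
  {"slide":[-25,8,-1],"angular":[-1.1,0,0],"claw":-1},
  {"slide":[0,0,0],"angular":[0,0,0],"claw":-1},
  {"slide":[0,0,0],"angular":[0,0,0],"claw":-1},
  {"slide":[0,0,0],"angular":[0,0,0],"claw":-1},
])

```text
time: 8.1
ee_pos: [0.5381, -0.258, 0.1908]
tcp_rot: [140.0, -0.1, 72.2]
wrist_force: [1.0, -0.4, -1.6]
opening: 0.0091
grasp_force: 51.0
```

```bash
python3 - <<'E'
from h import *
o=bot.get_obs(); print(o['wrist_force'],o['opening'],o['ee_pos'],o['tcp_rot'],o['q'])
cv2.imwrite('pics/s5.png',cv2.resize(bot.camera('side')[130:380,200:460,::-1],None,fx=2.4,fy=2.4,interpolation=2))
for z in (.06,.04): 
  P,R=tool(-40,15,np.array([.541,-.272,z])); go(P,R,8 if z==.06 else None)
E
```

```text
[ 0.95198369 -0.41429966 -1.64779221] 0.009115897394154948 [ 0.53806582 -0.25795773  0.19079114] [ 1.39995763e+02 -5.35160653e-02  7.22022602e+01] [-28.75394789 -25.79867646 -33.34047846  42.97814946   7.05837653
  81.59889549]
t 8.15 rows 8 dist 120.1 rot each [ 0.   -0.01 -0.  ]
total in start tool axes [-12.8 -78.7  89.7]
[-1.6, -9.8, 11.2] [-1.6, -9.8, 11.2] [-1.6, -9.8, 11.2] [-1.6, -9.8, 11.2] [-1.6, -9.8, 11.2] [-1.6, -9.8, 11.2] [-1.6, -9.8, 11.2] [-1.6, -9.8, 11.2] 
t 8.15 rows 4 dist 140.0 rot each [ 0.   -0.02 -0.  ]
total in start tool axes [-12.8 -91.6 105. ]
[-3.2, -22.9, 26.3] [-3.2, -22.9, 26.3] [-3.2, -22.9, 26.3] [-3.2, -22.9, 26.3]
```

View pics/s5.png

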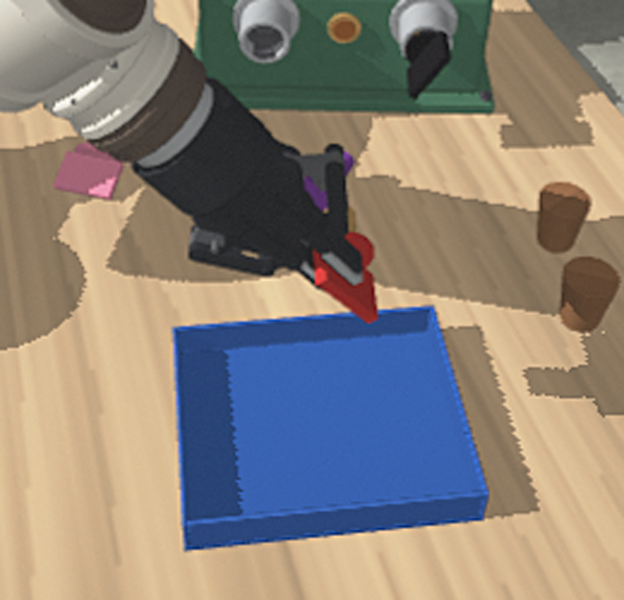

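>>> play_rows([
  {"slide":[-2,-11,13],"angular":[0,0,0],"claw":-1},
  {"slide":[-2,-11,13],"angular":[0,0,0],"claw":-1},
  {"slide":[-2,-11,13],"angular":[0,0,0],"claw":-1},
  {"slide":[-2,-11,13],"angular":[0,0,0],"claw":-1},
  {"slide":[-2,-11,13],"angular":[0,0,0],"claw":-1},
  {"slide":[-2,-11,13],"angular":[0,0,0],"claw":-1},
  {"slide":[0,-12,14],"angular":[0,0,0],"claw":-1},
  {"slide":[0,0,0],"angular":[0,0,0],"claw":-1},
])

```text
time: 8.95
ee_pos: [0.5327, -0.2681, 0.0669]
tcp_rot: [140.2, -0.1, 72.2]
wrist_force: [-0.2, -0.2, -2.1]
opening: 0.0095
grasp_force: 50.9
```

>>> play_rows([
  {"slide":[0,0,0],"angular":[0,0,0],"claw":-1},
  {"slide":[0,0,0],"angular":[0,0,0],"claw":-1},
])

```text
time: 9.15
ee_pos: [0.5347, -0.2698, 0.0722]
tcp_rot: [139.8, -0.0, 72.2]
wrist_force: [0.1, 0.7, -1.7]
opening: 0.0095
grasp_force: 50.9
```

>>> play_rows([
  {"slide":[0,-4,4.8],"angular":[0,0,0],"claw":-1},
  {"slide":[0,-4,4.8],"angular":[0,0,0],"claw":-1},
  {"slide":[0,-4,4.8],"angular":[0,0,0],"claw":-1},
  {"slide":[0,-2,2.4],"angular":[0,0,0],"claw":-1},
  {"slide":[0,0,0],"angular":[0,0,0],"claw":-1},
  {"slide":[0,0,0],"angular":[0,0,0],"claw":-1},
])

```text
time: 9.75
ee_pos: [0.534, -0.2699, 0.0487]
tcp_rot: [139.9, -0.0, 72.2]
wrist_force: [0.3, 0.1, -1.7]
opening: 0.0098
grasp_force: 51.0
```

>>> play_rows([
  {"slide":[0,-0.7,0.8],"angular":[0,0,0],"claw":-1},
  {"slide":[0,-0.7,0.8],"angular":[0,0,0],"claw":-1},
  {"slide":[0,0,0],"angular":[0,0,0],"claw":-1},
])

```text
time: 10.05
ee_pos: [0.5339, -0.2698, 0.0465]
tcp_rot: [139.9, -0.0, 72.2]
wrist_force: [-0.7, -0.2, -1.4]
opening: 0.0095
grasp_force: 51.0
```

>>> play_rows([
  {"slide":[0,-0.7,0.8],"angular":[0,0,0],"claw":-1},
  {"slide":[0,-0.7,0.8],"angular":[0,0,0],"claw":-1},
  {"slide":[0,0,0],"angular":[0,0,0],"claw":-1},
])

```text
time: 10.35
ee_pos: [0.5338, -0.2698, 0.0442]
tcp_rot: [140.0, -0.0, 72.2]
wrist_force: [0.1, 0.2, -1.4]
opening: 0.0094
grasp_force: 51.0
```

>>> play_rows([
  {"slide":[0,-0.7,0.8],"angular":[0,0,0],"claw":-1},
  {"slide":[0,0,0],"angular":[0,0,0],"claw":-1},
  {"slide":[0,0,0],"angular":[0,0,0],"claw":-1},
])

```text
time: 10.65
ee_pos: [0.5339, -0.2699, 0.0434]
tcp_rot: [139.9, -0.0, 72.2]
wrist_force: [0.1, 0.2, -1.0]
opening: 0.0093
grasp_force: 51.0
```

>>> play_rows([
  {"slide":[0,-0.7,0.8],"angular":[0,0,0],"claw":-1},
  {"slide":[0,0,0],"angular":[0,0,0],"claw":-1},
  {"slide":[0,0,0],"angular":[0,0,0],"claw":-1},
])

```text
time: 10.95
ee_pos: [0.534, -0.2699, 0.0427]
tcp_rot: [139.9, -0.0, 72.2]
wrist_force: [-0.7, 1.5, -0.1]
opening: 0.0093
grasp_force: 51.5
```

>>> play_rows([
  {"slide":[0,-0.7,0.8],"angular":[0,0,0],"claw":-1},
  {"slide":[0,0,0],"angular":[0,0,0],"claw":-1},
  {"slide":[0,0,0],"angular":[0,0,0],"claw":-1},
])

```text
time: 11.25
ee_pos: [0.5344, -0.2701, 0.0423]
tcp_rot: [139.8, -0.0, 72.2]
wrist_force: [-1.8, 2.6, 6.3]
opening: 0.0093
grasp_force: 52.1
```

Contact came at the predicted height (0.0425). Opening slowly.

>>> play_rows([
  {"slide":[0,0,0],"angular":[0,0,0],"claw":-0.75},
  {"slide":[0,0,0],"angular":[0,0,0],"claw":-0.7},
  {"slide":[0,0,0],"angular":[0,0,0],"claw":-0.65},
  {"slide":[0,0,0],"angular":[0,0,0],"claw":-0.6},
  {"slide":[0,0,0],"angular":[0,0,0],"claw":-0.55},
  {"slide":[0,0,0],"angular":[0,0,0],"claw":-0.5},
  {"slide":[0,0,0],"angular":[0,0,0],"claw":-0.45},
  {"slide":[0,0,0],"angular":[0,0,0],"claw":-0.4},
], squeeze=20)

```text
time: 12.05
ee_pos: [0.5338, -0.2698, 0.0413]
tcp_rot: [139.9, -0.0, 72.2]
wrist_force: [0.6, 0.2, 0.4]
opening: 0.0256
grasp_force: 0.2
```

```bash
python3 - <<'E'
from h import *
o=bot.get_obs(); print(o['wrist_force'],o['opening'],o['grasp_force'],o['ee_pos'])
cv2.imwrite('pics/s6.png',cv2.resize(bot.camera('side')[230:370,250:420,::-1],None,fx=4,fy=4,interpolation=2))
E
```

```text
[0.59813684 0.18421561 0.39045061] 0.02563423668320519 0.17924487143318402 [ 0.53381507 -0.26981322  0.04126296]
```

View pics/s6.png

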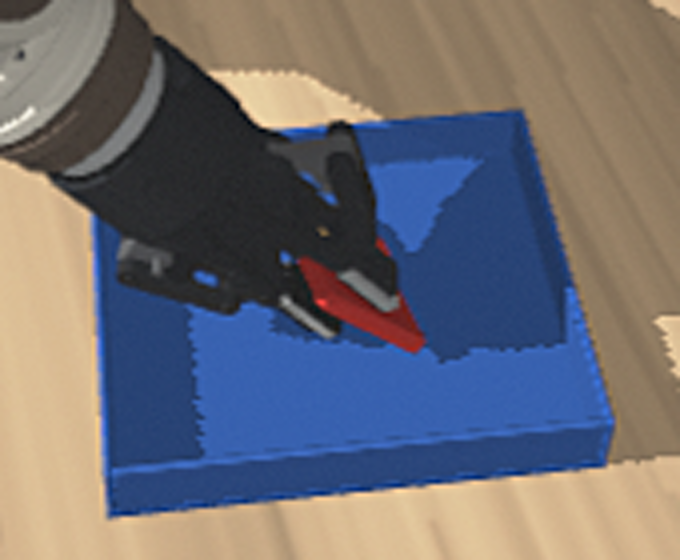

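The crop shows the plug resting in the tray, wing from (310,270) to (420,345), with the jaws open on both sides. Backing out while opening a little more.

>>> play_rows([
  {"slide":[0,0,-2],"angular":[0,0,0],"claw":-0.35},
  {"slide":[0,0,-3],"angular":[0,0,0],"claw":-0.3},
  {"slide":[0,0,-4],"angular":[0,0,0],"claw":-0.2},
  {"slide":[0,0,-6],"angular":[0,0,0],"claw":-0.1},
  {"slide":[0,0,-8],"angular":[0,0,0],"claw":0},
  {"slide":[0,0,-12],"angular":[0,0,0],"claw":0},
  {"slide":[0,0,-16],"angular":[0,0,0],"claw":0},
  {"slide":[0,0,-20],"angular":[0,0,0],"claw":0},
])

```text
time: 12.9
ee_pos: [0.4896, -0.2555, 0.096]
tcp_rot: [140.0, -0.0, 72.2]
wrist_force: [0.3, 0.4, 0.7]
opening: 0.0425
grasp_force: 0.0
```

>>> play_rows([
  {"slide":[0,0,-30],"angular":[0,0,0],"claw":0},
  {"slide":[0,0,-30],"angular":[0,0,0],"claw":0},
  {"slide":[0,0,-30],"angular":[0,0,0],"claw":0},
  {"slide":[0,0,-15],"angular":[0,0,0],"claw":0},
  {"slide":[0,0,0],"angular":[0,0,0],"claw":0},
  {"slide":[0,0,0],"angular":[0,0,0],"claw":0},
  {"slide":[0,0,0],"angular":[0,0,0],"claw":0},
])

```text
time: 13.6
ee_pos: [0.4259, -0.2351, 0.1748]
tcp_rot: [140.0, -0.1, 72.2]
wrist_force: [0.2, 0.4, -0.1]
opening: 0.0424
grasp_force: 0.0
```

```bash
python3 - <<'E'
from h import *
a=bot.camera('side')
o=bot.get_obs(); print(o['time'],o['wrist_force'],np.abs(o['qd']).max(),o['ee_pos'])
cv2.imwrite('pics/s7.png',cv2.resize(a[80:380,180:440,::-1],None,fx=2,fy=2,interpolation=2))
E
```

```text
13.65 [ 0.57247669 -0.76581708  0.20757407] 0.3086491474335836 [ 0.42594518 -0.23505084  0.17456195]
```

View pics/s7.png

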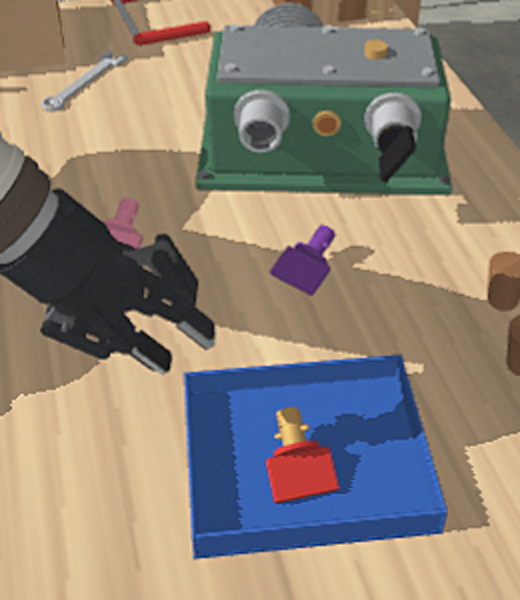

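The red plug lies in the tray at (300,460), the neck at (262,130) is empty, and the black plug, pink and purple pieces are undisturbed. The gripper is clear of everything, so I'm handing in.

```bash
python3 -c "
from workcell import bot
print(bot.job_done())"
```

```text
the job is handed in; nothing more can be done
None
```

The red wing plug is unscrewed, drawn straight out and resting in the blue tray, the black plug and the look-alikes weren't touched, and I handed the job in at about 13.7 s (verdict not shown).

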